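# Crack a walnut for the roll topping

## Task

Take the whole walnut from the wooden tray and lay it between the nutcracker's jaws, then squeeze the two handles together until the shell cracks, stopping once it gives so that the kernel is not crushed. Let the handles open, take the cracked walnut out and set it in the blue bowl. Leave the empty half shell, the bottle, the cup and the wooden mould where they are.

Things in the scene. Friction and masses are not known exactly. Their poses are not given: they have to be found in the camera images.
- walnut_center (a point): Centre of the whole walnut (loose, about 26 g, tan, barrel-like): 42 mm long along its x with flat round ends 18 mm across, 31 mm wide along y (small flat cheeks), 31 mm high, on a flat underside 14 mm below this point. The seam runs along x, the half shells face +y and -y. It cracks only when squeezed across its width (y); its ends (x) take any normal grip. Starts in the tray.
- shell (a joint): How far the half shells are squeezed together across the walnut's width, m: 0 whole. Resistance peaks at about 28 N near 1 mm, gives way at 2.5 mm, then it snaps to 6 mm (cracked, 25 mm wide) and stays so, pale kernel showing along the top. Beyond, the kernel resists up to about 67 N near 8.5 mm and is crushed past 10 mm.
- nest (a point): Nutcracker: point on top of its wooden base (150 x 90 mm, 12 mm thick, fixed to the table) midway between the jaws, where the walnut stands. x points to the pivot pin, 65 mm off; the handles run to -x. The walnut goes in with its x along this x, either way round. On the centre line it is clear for 45 mm towards the pin and all the way towards -x.
- handles_mid (a point): Midway between the two handles at the place to squeeze them, 85 mm from the nest towards -x, 150 mm from the pin, at the height of the bars' middle (32 mm above the table); axes as the nest. Bars: round steel, 14 mm thick, along x at y = +-27 mm here when open (68 mm over both), ending 28 mm further on; bare table below. Press both inwards along y.
- handle_left (a joint): Closing angle of the +y handle, rad: 0 open (light spring, opens by itself), jaws meet the walnut at about 0.07, shell cracked at about 0.11, stop at 0.17. At the place to squeeze, cracking takes about 13 N on each handle, after which the force drops to about 2 N; crushing the kernel takes about 30 N, and a fast, hard squeeze runs straight on into it.
- handle_right (a joint): The same for the -y handle; the two move independently.
- tray: Fixed shallow wooden tray 200 x 150 x 20 mm, walls and floor 5 mm thick, origin at the centre of its underside, 200 mm along its x. Holds the walnut and the empty half shell.
- husk_center (a point): Centre of an empty half walnut shell, loose, a dome 37 mm across and 17 mm high lying open side down in the tray; leave it.
- bowl_in (a point): Centre of the inner floor of the shallow blue ceramic bowl, fixed to the table: 140 mm across the rim, 36 mm high, floor 5 mm thick, flat for about 95 mm across, the 4 mm wall leaning outwards.
- bottle: Brown soy sauce bottle, loose, 56 mm across and 145 mm tall, origin at its underside; leave it.
- cup: White tea cup, loose, 68 mm across and 70 mm tall, origin at its underside; leave it.
- mould: Wooden sushi mould, loose, 55 x 110 x 60 mm, origin at its underside; leave it.
- cracker: The nutcracker's base; origin at the table right under the nest, axes as the nest. The jaws are upright plates on the handles, inner faces 40 mm apart (y = +-20 mm) when open, 44 mm long along x, tops 35 mm above the base; the pin is 20 mm across and 42 mm high above the base.
Things that resemble listed ones, but are neither listed nor needed, are in the scene too. What is shaped like the part that bears walnut_center but pink or turquoise is not meant.

How it is judged:
On the way, in this order (a step that is already met when the one before it is completed fails the run):
1. the whole walnut stands released between the open jaws (horizontal distance between walnut_center and nest below 0.015 m and z of walnut_center in the frame of nest below 0.022 m and angle between the x axis of walnut_center and the x axis of nest, either way round below 0.35 rad and contact force between the fingers and walnut below 0.3 N and value of joint shell below 0.002 m), for 0.2 s.
2. the shell is cracked between the jaws by both handles (value of joint shell above 0.0045 m and value of joint each of handle_left, handle_right above 0.04 rad and horizontal distance between walnut_center and nest below 0.025 m and contact force between the fingers and walnut below 0.3 N), for 0.1 s.
At the end, for the whole second after the job is handed in: The walnut lies at rest in the bowl (its centre within 50 mm of the bowl's axis and less than 35 mm above the bowl's floor), cracked (shell squeezed between 4.5 and 8.5 mm), and both handles are open again (below 0.03 rad) (horizontal distance between walnut_center and bowl_in below 0.05 m and z of walnut_center in the frame of bowl_in below 0.035 m and value of joint shell between 0.0045 and 0.0085 m and linear speed of walnut below 0.03 m/s and value of joint each of handle_left, handle_right below 0.03 rad); the robot touches nothing.
It fails at once if the kernel is crushed (shell squeezed past 10 mm) (value of joint shell above 0.01 m).
It fails at once if the empty half shell, bottle, cup or mould is moved more than 20 mm (distance of any of husk_center, bottle, cup, mould from where it was at the start of the episode above 0.02 m).
It fails at once if the bottle or cup is tipped (angle between any of bottle, cup's own z axis and vertical above 0.5 rad).
It also fails if it takes over 72 s, if anything falls off the work surface, if the arm or the gripper's body presses on something with over 40 N, if the wrist force passes 120 N, or if a joint passes its speed limit or range.

## Robot

A 6-joint arm with a two-finger parallel gripper is mounted at the origin on the work surface. World frame = base frame: x ahead of the robot, y to its left, z up, the work surface at z = 0. Lengths are in m, angles in rad, forces in N, time in s.
With the tool pointing down it reaches from about 0.35 to 0.975 m from the base axis. Payload 4.9 kg.
Tool frame: the origin (TCP) lies between the finger pads; the fingertips stand 19 mm ahead of it and the grasp point (between the pads) is the TCP; z points along the fingers, y is the line along which they close (so a half turn about z gives the same grasp; the last joint's range is limited). The gripper opens to 85 mm and grips with 20 to 120 N. Pads are 22 mm wide; open, the fingers measure 114 mm over their backs; the gripper's body (76 mm by 85 mm) begins 54 mm behind the grasp point. The pads swing forward as they close: fully open they stand 13 mm farther back than shut.
Start: joints at [-1.302, 0.053, 1.613, -0, 1.476, -0.119], TCP at [0.236, -0.579, 0.25] pointing down, gripper open.
Joint ranges: [-3.01, 3.01], [-1.01, 2.22], [0.06, 2.58], [-1.02, 4.17], [0.09, 2.62], [-3.14, 3.14]. Speed limits (rad/s): [2.57, 2.57, 3.14, 3.14, 3.14, 3.14].

## Interface

Orientations are given as a rotation vector (axis times angle).
In Python, from station import ctrl gives the robot as it stands. The module is installed in compiled form; this text tells all that it offers.
- The arm moves only by the tool servo_tool, never from a script. Its argument "increments" is a list that holds one entry, the list of rows, each a list of 5 numbers: the finger opening in cm, from 0 to 8.54, then the shift along the tool's x, y, z in cm, then the turn about the tool's z in degrees. A call has 1 to 5 rows; each row is the pose to reach, as a shift and turn from the pose commanded when the call began, along the tool's axes at that moment; what a row does not reach only later rows make up. A row lasts 1/10 s, in which the tool goes at most 50 mm and 8.59 degrees, less where a joint would pass 70% of its speed; a pose out of reach is approached as far as the arm can. A call with a gripper value outside its range is refused whole. The fingers move at their own pace and stop on an object; "newtons" is the grip in N (left out, the last holds). Time passes only in rows, so rows that repeat a pose let the fingers close. It gives the time, the measured TCP pose, the force, the opening and the grip force at its end, in the units of the state.
- ctrl.get_obs(): the state, without advancing time (a new reading comes with each control period).
- ctrl.get_image(name): name is "scene" or "top" or "wrist"; returns a dict with "img" (420x560x3 uint8, red, green, blue), "fx", "fy", "cx", "cy" (pixels), "rvec" (rotation vector, rad) and "tvec" (3), from world to camera coordinates, as OpenCV has them; the wrist camera has in their place "mount" (4x4, takes a point from camera to tool coordinates, whose origin is the TCP and whose axes are the flange's). Camera axes: x right, y down, z forward; pixel columns grow to the right and rows downward; lengths in m; the calibration is good to about 2 mm. The wrist camera is an equidistant fisheye: a pixel r from the principal point sees the ray r / f radians off the axis. A picture is of the moment at which its call begins: read the wrist's pose just before it. There is no depth.
- ctrl.finish_job(): hands the job in; it is judged then, once.
The state is a dict: "t": time; "q": joint angles; "dq": joint speeds; "effort": joint torques, N m; "tool_pos": TCP position; "tool_rot": TCP orientation; "contact_force": force on the tool from outside, world axes, zero at the start; "wrist_torque": the same for the moment, N m; "opening": finger opening in m; "grip_force": force on a finger pad.
Only numpy, scipy, OpenCV 4.12 (cv2) and the standard library are available. Lean on these libraries where they do the work, as an engineer would, in place of code of your own. Each camera call takes 0.05 s, during which the arm holds its last target. There are 200 camera calls.

## Working session

There is one attempt and no reset: what is moved stays moved. The work goes in short steps, Python scripts to look and compute and a tool call to move; the robot and the scene stay as the last step left them, time stands still between calls to the robot, and variables do not carry over. Pictures are saved under pics/ and viewed, at most 10 in all, crops included, and the job is handed in when it is done.

Besides the shell and the picture viewer there is one more tool, called after "Emit:" by a JSON object that holds its "api" and its "payload", one argument or row to a line. servo_tool: Moves the arm, as the interface text tells. Its arguments: {"type":"object","properties":{"increments":{"type":"array"},"newtons":{"type":"number"}},"required":["increments"]}

```bash
mkdir -p pics; cat > h.py <<'E'
import numpy as np, cv2, pickle
from station import ctrl
from scipy.spatial.transform import Rotation as R
def grab(n):
    d=ctrl.get_image(n); return d
def ray(d,u,v):
    M=R.from_rotvec(np.array(d['rvec']).ravel()).as_matrix(); t=np.array(d['tvec']).ravel()
    c=-M.T@t; w=M.T@np.array([(u-d['cx'])/d['fx'],(v-d['cy'])/d['fy'],1.]); return c,w
def onz(d,u,v,z):
    c,w=ray(d,u,v); return c+w*(z-c[2])/w[2]
def wonz(d,o,u,v,z):
    x,y=u-d['cx'],v-d['cy']; r=np.hypot(x,y); th=r/d['fx']
    w=np.array([np.sin(th)*x/r,np.sin(th)*y/r,np.cos(th)]); T=R.from_rotvec(o['tool_rot']).as_matrix(); m=np.array(d['mount'])
    c=np.array(o['tool_pos'])+T@m[:3,3]; w=T@m[:3,:3]@w; return c+w*(z-c[2])/w[2]
def save(n,d): cv2.imwrite(n,cv2.cvtColor(d['img'],cv2.COLOR_RGB2BGR))
E
python3 - <<'E'
from h import *
for n in('top','scene'):
    d=grab(n); save(f'pics/{n}0.png',d); pickle.dump(d,open(n+'0.pkl','wb'))
    print(n,ray(d,280,210)[0],d['fx'])
o=ctrl.get_obs();print(o['t'],o['tool_pos'],R.from_rotvec(o['tool_rot']).as_matrix().round(3))
E
```

```text
top [ 0.39261038 -0.01849178  0.88206017] 476.8851603721419
scene [ 1.17084746 -0.02009058  0.91461465] 485.1856466050794
0.1 [ 0.23620532 -0.57808612  0.24919628] [[ 0.926  0.378 -0.   ]
 [ 0.378 -0.926  0.002]
 [ 0.    -0.002 -1.   ]]
```

View pics/top0.png

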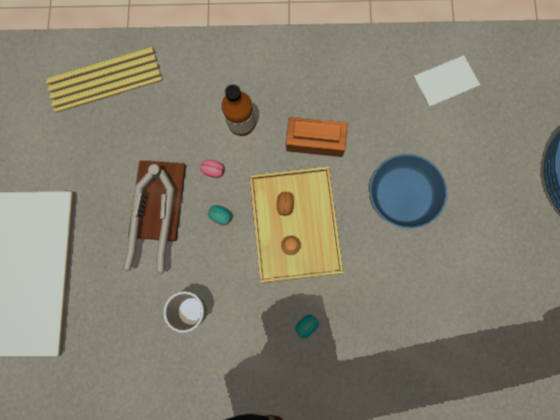

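View pics/scene0.png

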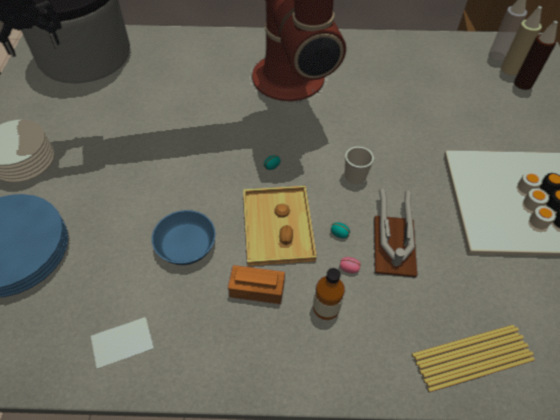

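The top view shows the walnut at (285,203) and the husk at (291,245) in the tray. The nutcracker's pin is at (154,170) with the handle ends at (128,268) and (162,270). The bowl is at (408,190). The scene view agrees.

```bash
python3 - <<'E'
from h import *
d=pickle.load(open('top0.pkl','rb'));im=d['img']
hsv=cv2.cvtColor(im,cv2.COLOR_RGB2HSV)
print('px',hsv[203,283],hsv[195,290],hsv[245,291],hsv[235,165],hsv[225,300],hsv[190,408],hsv[240,131],hsv[225,168])
def blob(m,box,z,name):
    k=np.zeros(m.shape,np.uint8);x0,y0,x1,y1=box;k[y0:y1,x0:x1]=m[y0:y1,x0:x1]
    cs,_=cv2.findContours(k.astype(np.uint8),0,2);c=max(cs,key=cv2.contourArea)
    r=cv2.minAreaRect(c);b=cv2.boxPoints(r)
    P=np.array([onz(d,*p,z) for p in b])[:,:2]
    e=[P[1]-P[0],P[2]-P[1]];l=[np.linalg.norm(q) for q in e];L=e[int(np.argmax(l))]
    print(name,np.round(r[0],1),'c',P.mean(0).round(4),'sz',np.round(l,4),'yaw',np.degrees(np.arctan2(L[1],L[0])).round(1))
    return c
H,S,V=[hsv[...,i].astype(int) for i in range(3)]
tray=(H>15)&(H<35)&(S>110)&(V>120)
nut=((H<15)|(H>175))&(S>100)
cv2.imwrite('n.png',nut.astype(np.uint8)*255)
blob(nut,(270,185,302,222),.021,'walnut')
blob(nut,(272,230,305,262),.01,'husk')
blob(tray|nut,(240,160,350,290),.02,'tray')
blob((S>80)&(V<130)&((H<15)|(H>170)),(120,150,195,250),.012,'base')
blob((H>95)&(H<120)&(S>80),(360,140,460,240),.036,'bowl')
for n,p,z in[('pin',(154,170),.054),('hl',(128,268),.032),('hr',(162,270),.032),('mould',(317,130),.06)]:print(n,onz(d,*p,z).round(4))
E
```

```text
px [ 15 166 164] [ 14 168 120] [ 15 152 190] [ 23  33 133] [ 25 116 193] [102 108 134] [ 21  32 166] [21 36 93]
walnut [285.  203.5] c [ 0.5721 -0.0006] sz [0.0259 0.0358] yaw 179.6
husk [291.7 242.1] c [ 0.5017 -0.0124] sz [0.0174 0.0288] yaw -117.1
tray [295.7 224.5] c [ 0.535  -0.0198] sz [0.1525 0.198 ] yaw -175.3
base [151.7 208.5] c [0.567  0.2497] sz [0.1167 0.0434] yaw -4.7
bowl [407.8 190.8] c [ 0.5917 -0.2229] sz [0.1364 0.1365] yaw -138.5
pin [0.6291 0.2361 0.054 ]
hl [0.454  0.2807 0.032 ]
hr [0.4502 0.2192 0.032 ]
mould [ 0.6995 -0.0599  0.06  ]
```

Emit:
{"api": "servo_tool", "payload": {
  "increments": [
    [[8, 17.6, -13.6, 0, 0], [8, 17.6, -13.6, 0, 0], [8, 17.6, -13.6, 0, 0], [8, 17.6, -13.6, 0, 0], [8, 17.6, -13.6, 0, 0]]
  ],
  "newtons": 25
}}

```text
t: 0.6
tool_pos: [0.3491, -0.3828, 0.2497]
tool_rot: [-3.081, -0.609, -0.001]
contact_force: [-0.8, -0.8, 0.3]
opening: 0.0802
grip_force: 0.0
```

Emit:
{"api": "servo_tool", "payload": {
  "increments": [
    [[8, 17.6, -13.6, 0, 0], [8, 17.6, -13.6, 0, 0], [8, 17.6, -13.6, 0, 0], [8, 17.6, -13.6, 0, 0], [8, 17.6, -13.6, 0, 0]]
  ]
}}

```text
t: 1.1
tool_pos: [0.4603, -0.1903, 0.2499]
tool_rot: [-3.081, -0.61, -0.0]
contact_force: [1.7, 0.2, 0.6]
opening: 0.0802
grip_force: 0.0
```

Emit:
{"api": "servo_tool", "payload": {
  "increments": [
    [[6, 17.7, -13.6, 5, -8], [6, 17.7, -13.6, 5, -16], [6, 17.7, -13.6, 5, -24], [6, 17.7, -13.6, 5, -32], [6, 17.7, -13.6, 5, -40]]
  ]
}}

```text
t: 1.6
tool_pos: [0.572, 0.0023, 0.1986]
tool_rot: [-2.681, -1.633, 0.002]
contact_force: [-0.3, -1.2, 0.8]
opening: 0.0604
grip_force: 0.0
```

Emit:
{"api": "servo_tool", "payload": {
  "increments": [
    [[6, 0, 0, 0, -8], [6, 0, 0, 0, -16], [6, 0, 0, 0, -24], [6, 0, 0, 0, -27.8], [6, 0, 0, 0, -27.8]]
  ]
}}

```text
t: 2.1
tool_pos: [0.5714, -0.0007, 0.1997]
tool_rot: [-2.221, -2.221, 0.001]
contact_force: [-0.7, 0.1, 0.7]
opening: 0.0599
grip_force: 0.0
```

```bash
python3 - <<'E'
from h import *
o=ctrl.get_obs();d=grab('wrist');save('pics/w1.png',d);pickle.dump((o,d),open('w1.pkl','wb'))
print(o['t'],o['tool_pos'],R.from_rotvec(o['tool_rot']).as_matrix().round(3),o['q'],o['contact_force'])
E
```

```text
2.1 [ 0.57142546 -0.00072231  0.19967336] [[-0.     1.    -0.001]
 [ 1.     0.     0.   ]
 [ 0.    -0.001 -1.   ]] [-1.31481481e-01 -3.71313018e-02  1.78893810e+00 -1.92269390e-06
  1.39089979e+00 -1.31730160e-01] [-0.71381206  0.05546944  0.65188706]
```

View pics/w1.png

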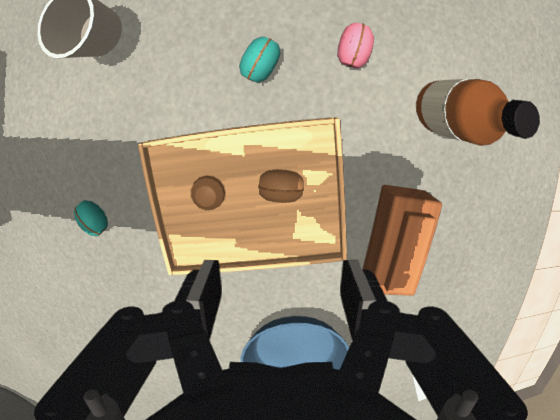

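The wrist view shows the walnut at (281,185) lying along image x, spanning 258–304, and the husk at (208,193), radius about 17 px.

```bash
python3 - <<'E'
from h import *
o,d=pickle.load(open('w1.pkl','rb'))
hsv=cv2.cvtColor(d['img'],cv2.COLOR_RGB2HSV)
m=(hsv[...,2]<105).astype(np.uint8)
for box,z in[((250,160,312,212),.019),((185,170,230,215),.006)]:
    k=np.zeros_like(m);x0,y0,x1,y1=box;k[y0:y1,x0:x1]=m[y0:y1,x0:x1]
    c=max(cv2.findContours(k,0,2)[0],key=cv2.contourArea);r=cv2.minAreaRect(c)
    print(r)
    P=np.array([wonz(d,o,*p,z) for p in cv2.boxPoints(r)]);print(P[:,:2].round(4),P.mean(0).round(4),np.linalg.norm(np.diff(P,axis=0),axis=1))
for p,z in[((281,185),.019),((258,186),.019),((304,184),.019),((208,193),.008),((226,191),.005),((341,120),.02),((345,258),.02)]:print(p,wonz(d,o,*p,z).round(4))
E
```

```text
((280.5, 173.5), (7.0, 39.0), 90.0)
[[0.5526 0.014 ]
 [0.5899 0.0141]
 [0.59   0.0072]
 [0.5525 0.0071]] [0.5713 0.0106 0.019 ] [0.03732804 0.00691848 0.03754628]
((214.1548614501953, 184.82301330566406), (31.98451042175293, 12.511587142944336), 41.18592834472656)
[[ 0.4866  0.0023]
 [ 0.496   0.0121]
 [ 0.5199 -0.0103]
 [ 0.5108 -0.0205]] [ 0.5033 -0.0041  0.006 ] [0.01352252 0.03279779 0.01365107]
(281, 185) [ 0.5718 -0.0009  0.019 ]
(258, 186) [ 0.5494 -0.0019  0.019 ]
(304, 184) [5.941e-01 2.000e-04 1.900e-02]
(208, 193) [ 0.4968 -0.0122  0.008 ]
(226, 191) [ 0.5153 -0.011   0.005 ]
(341, 120) [0.6276 0.0629 0.02  ]
(345, 258) [ 0.6403 -0.0807  0.02  ]
```

Emit:
{"api": "servo_tool", "payload": {
  "increments": [
    [[6, 0, 0.05, 4, 0], [6, 0, 0.05, 8, 0], [6, 0, 0.05, 12, 0], [6, 0, 0.05, 15, 0], [6, 0, 0.05, 17.1, 0]]
  ]
}}

```text
t: 2.65
tool_pos: [0.5704, -0.0007, 0.0262]
tool_rot: [-2.221, -2.218, 0.004]
contact_force: [-0.6, -0.4, -0.8]
opening: 0.0599
grip_force: 0.0
```

Emit:
{"api": "servo_tool", "payload": {
  "increments": [
    [[6, 0, 0, 0, 0], [4, 0, 0, 0, 0], [3, 0, 0, 0, 0], [3, 0, 0, 0, 0], [3, 0, 0, 0, 0]]
  ]
}}

```text
t: 3.15
tool_pos: [0.5733, -0.0009, 0.0308]
tool_rot: [2.22, 2.22, 0.002]
contact_force: [0.8, -0.4, -0.2]
opening: 0.0415
grip_force: 28.2
```

Emit:
{"api": "servo_tool", "payload": {
  "increments": [
    [[3, 0, 0, 0, 0], [3, 0, 0, -1, 0], [3, 0, 0, -3, 0], [3, 0, 0, -6, 0], [3, 0, 0, -10, 0]]
  ]
}}

```text
t: 3.65
tool_pos: [0.5707, -0.0006, 0.1289]
tool_rot: [-2.219, -2.219, 0.004]
contact_force: [-0.2, 0.0, 0.5]
opening: 0.0412
grip_force: 28.2
```

Emit:
{"api": "servo_tool", "payload": {
  "increments": [
    [[3, 4, -0.7, -2, 1], [3, 8, -0.7, -4, 2], [3, 12, -0.7, -6, 4.5], [3, 16, -0.7, -8, 4.5], [3, 16, -0.7, -8, 4.5]]
  ]
}}

```text
t: 4.15
tool_pos: [0.5666, 0.1634, 0.2143]
tool_rot: [2.299, 2.137, 0.011]
contact_force: [0.3, -0.4, 0.6]
opening: 0.0411
grip_force: 28.2
```

```bash
python3 - <<'E'
from h import *
o=ctrl.get_obs();d=grab('wrist');save('pics/w2.png',d);pickle.dump((o,d),open('w2.pkl','wb'))
print(o['t'],o['tool_pos'],R.from_rotvec(o['tool_rot']).as_matrix().round(3))
E
```

```text
4.15 [0.56657535 0.16337621 0.21426119] [[ 0.073  0.997  0.007]
 [ 0.997 -0.073  0.003]
 [ 0.003  0.007 -1.   ]]
```

View pics/w2.png

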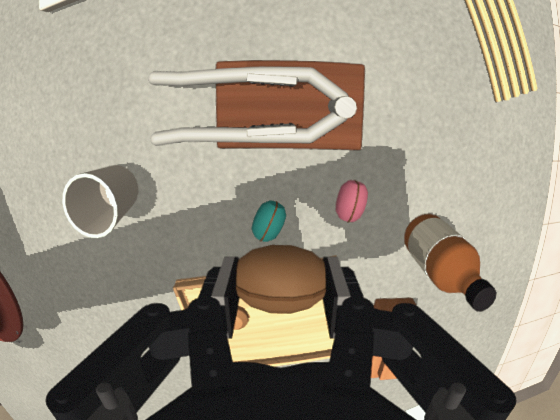

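The pin is at (345,107), the handle ends at (153,78) and (156,139), and the jaw plates span x 247–297 at rows 79 and 130. The walnut is held straight.

```bash
python3 - <<'E'
from h import *
o,d=pickle.load(open('w2.pkl','rb'));W=lambda u,v,z:wonz(d,o,u,v,z)[:2]
pin=W(345,107,.054);hm=(W(153,78,.032)+W(156,139,.032))/2
a=hm-pin;print('pin',pin,'ends',hm,np.linalg.norm(a));a/=-np.linalg.norm(a)
print('yaw',np.degrees(np.arctan2(a[1],a[0])),'nest',pin-.065*a,'handles',pin-.15*a)
J=[W(*p,.047) for p in((248,79),(297,82),(247,132),(296,128))];print('jaws',np.mean(J,0),np.round(J,4))
B=[W(*p,.012) for p in((216,63),(365,65),(362,150),(217,148))];print('base',np.mean(B,0),np.round(B,4))
print([W(*p,.047).round(4) for p in((272,82),(272,127))])
E
```

```text
pin [0.6293805  0.23596365] ends [0.45135703 0.25045318] 0.17861215602887556
yaw -4.653110649128958 nest [0.56459473 0.24123664] handles [0.47987488 0.24813208]
jaws [0.56588462 0.24096775] [[0.5467 0.2661]
 [0.5893 0.2601]
 [0.5418 0.2187]
 [0.5857 0.219 ]]
base [0.58368353 0.23916961] [[0.5134 0.2882]
 [0.661  0.277 ]
 [0.6543 0.1895]
 [0.5061 0.2019]]
[array([0.5675, 0.2616]), array([0.5645, 0.2214])]
```

Emit:
{"api": "servo_tool", "payload": {
  "increments": [
    [[3, 4, -0.4, 2, 0], [3, 7.7, -0.8, 4, 0], [3, 7.7, -0.8, 7, 0.3], [3, 7.7, -0.8, 9, 0.3], [3, 7.7, -0.8, 9, 0.3]]
  ]
}}

```text
t: 4.7
tool_pos: [0.5602, 0.2347, 0.1143]
tool_rot: [-2.31, -2.123, 0.013]
contact_force: [-1.1, 0.1, -0.1]
opening: 0.0412
grip_force: 28.2
```

Emit:
{"api": "servo_tool", "payload": {
  "increments": [
    [[3, 0, 0, 0, 0], [3, 0, 0, 0, 0]]
  ]
}}

```text
t: 4.9
tool_pos: [0.5644, 0.236, 0.121]
tool_rot: [2.312, 2.125, 0.003]
contact_force: [-0.3, 0.1, 0.0]
opening: 0.0411
grip_force: 28.2
```

```bash
python3 - <<'E'
from h import *
o=ctrl.get_obs();T=R.from_rotvec(o['tool_rot']).as_matrix();p=np.array(o['tool_pos'])
print(o['t'],p,T.round(3)[:2],T.T@(np.array([.5646,.2412,.037])-p)*100,o['contact_force'])
E
```

```text
4.9 [0.56436057 0.23603234 0.12096961] [[ 0.084  0.996  0.002]
 [ 0.996 -0.084  0.001]] [ 0.51088072 -0.03901198  8.39726505] [-0.33032883  0.068544    0.01837604]
```

Emit:
{"api": "servo_tool", "payload": {
  "increments": [
    [[3, 0.5, 0, 1, 0], [3, 0.5, 0, 2.5, 0], [3, 0.5, 0, 4, 0], [3, 0.5, 0, 4, 0], [3, 0.5, 0, 4, 0]]
  ]
}}

```text
t: 5.4
tool_pos: [0.5629, 0.2413, 0.0779]
tool_rot: [-2.311, -2.126, 0.003]
contact_force: [-0.3, -0.3, -0.8]
opening: 0.0412
grip_force: 28.2
```

Emit:
{"api": "servo_tool", "payload": {
  "increments": [
    [[3, 0, 0, 1, 0], [3, 0, 0, 2, 0], [3, 0, 0, 3, 0], [3, 0, 0, 3.9, 0], [3, 0, 0, 3.9, 0]]
  ]
}}

```text
t: 5.9
tool_pos: [0.5626, 0.2412, 0.0384]
tool_rot: [-2.311, -2.126, 0.004]
contact_force: [-0.9, 0.7, -0.4]
opening: 0.0412
grip_force: 28.2
```

Emit:
{"api": "servo_tool", "payload": {
  "increments": [
    [[3, 0, 0, 0, 0], [3, 0, 0, 0.1, 0], [3, 0, 0, 0.2, 0], [3, 0, 0, 0.2, 0]]
  ]
}}

```text
t: 6.3
tool_pos: [0.5638, 0.2416, 0.0385]
tool_rot: [2.312, 2.127, 0.0]
contact_force: [-0.1, -0.2, -0.5]
opening: 0.0409
grip_force: 28.2
```

Emit:
{"api": "servo_tool", "payload": {
  "increments": [
    [[3, 0, 0, 0.1, 0], [3, 0, 0, 0.2, 0], [3, 0, 0, 0.2, 0]]
  ]
}}

```text
t: 6.6
tool_pos: [0.564, 0.2417, 0.0374]
tool_rot: [2.312, 2.127, 0.0]
contact_force: [-2.2, -0.7, 5.0]
opening: 0.0411
grip_force: 28.8
```

Emit:
{"api": "servo_tool", "payload": {
  "increments": [
    [[5.2, 0, 0, 0, 0], [5.2, 0, 0, 0, 0], [5.2, 0, 0, 0, 0]]
  ]
}}

```text
t: 6.9
tool_pos: [0.5635, 0.2415, 0.0361]
tool_rot: [-2.312, -2.127, 0.0]
contact_force: [0.8, 0.4, -0.1]
opening: 0.0521
grip_force: 0.0
```

Emit:
{"api": "servo_tool", "payload": {
  "increments": [
    [[5.2, 0, 0, -3, 0], [5.2, 0, 0, -6, 0], [5.2, 0, 0, -10, 0], [5.2, 0, 0, -13, 0], [5.2, 0, 0, -13, 0]]
  ]
}}

```text
t: 7.4
tool_pos: [0.5669, 0.2425, 0.1727]
tool_rot: [2.309, 2.124, 0.015]
contact_force: [0.1, 0.6, 0.5]
opening: 0.0523
grip_force: 0.0
```

```bash
python3 - <<'E'
from h import *
o=ctrl.get_obs();d=grab('wrist');save('pics/w3.png',d);pickle.dump((o,d),open('w3.pkl','wb'))
T=R.from_rotvec(o['tool_rot']).as_matrix();p=np.array(o['tool_pos'])
print(o['t'],p,T.T@(np.array([.4799,.2481,p[2]])-p)*100)
E
```

```text
7.4 [0.56686847 0.24251982 0.17269208] [-0.16808087 -8.71267023 -0.08751134]
```

View pics/w3.png

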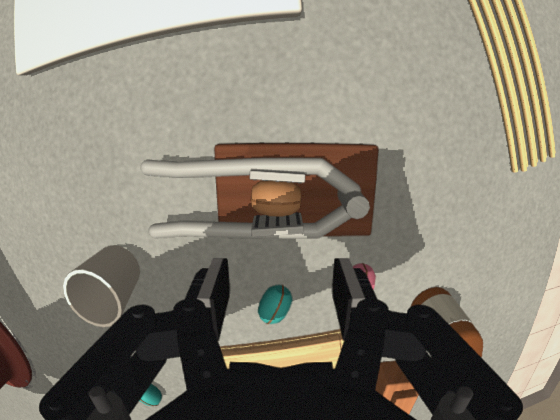

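The walnut stands free between the jaws at (276,198). Next I go to the handles, with the gripper turned 90°.

Emit:
{"api": "servo_tool", "payload": {
  "increments": [
    [[8.5, 0, -2, 0, 8], [8.5, 0, -4, 0, 16], [8.5, 0, -6, 0, 24], [8.5, 0, -8.5, 0, 32], [8.5, 0, -8.5, 0, 40]]
  ]
}}

```text
t: 7.95
tool_pos: [0.4754, 0.2484, 0.1634]
tool_rot: [-2.902, -1.201, 0.009]
contact_force: [0.6, -0.4, 1.1]
opening: 0.0848
grip_force: 0.0
```

Emit:
{"api": "servo_tool", "payload": {
  "increments": [
    [[8.5, 0, 0, 0, 8], [8.5, 0, 0, 0, 16], [8.5, 0, 0, 0, 24], [8.5, 0, 0, 0, 32], [8.5, 0, 0, 0, 40]]
  ]
}}

```text
t: 8.45
tool_pos: [0.4778, 0.2482, 0.1639]
tool_rot: [3.138, 0.134, -0.006]
contact_force: [0.4, 0.6, 0.5]
opening: 0.085
grip_force: 0.0
```

Emit:
{"api": "servo_tool", "payload": {
  "increments": [
    [[8.5, 0, 0, 2, 8], [8.5, 0, 0, 4, 10], [8.5, 0, 0, 6, 10], [8.5, 0, 0, 6, 10], [8.5, 0, 0, 6, 10]]
  ]
}}

```text
t: 8.95
tool_pos: [0.478, 0.2483, 0.1049]
tool_rot: [3.138, -0.131, -0.005]
contact_force: [-0.2, 0.1, 0.1]
opening: 0.085
grip_force: 0.0
```

```bash
python3 - <<'E'
from h import *
o=ctrl.get_obs();T=R.from_rotvec(o['tool_rot']).as_matrix();p=np.array(o['tool_pos'])
print(o['t'],p,T.round(3),T.T@(np.array([.4799,.2481,.034])-p)*100,o['q'],o['opening'])
print('yaw of tool y',np.degrees(np.arctan2(T[1,1],T[0,1])))
E
```

```text
8.95 [0.47799444 0.24827712 0.10488705] [[ 0.997 -0.083 -0.003]
 [-0.083 -0.997 -0.001]
 [-0.003  0.001 -1.   ]] [ 2.11404092e-01 -7.07809085e-03  7.08813283e+00] [ 3.40848394e-01 -1.37037376e-02  1.93439418e+00  2.79570943e-05
  1.22399172e+00  1.99507867e+00] 0.08500196871299533
yaw of tool y -94.78085905249081
```

Emit:
{"api": "servo_tool", "payload": {
  "increments": [
    [[8.5, 0.2, 0, 2, 0], [8.5, 0.2, 0, 4, 0], [8.5, 0.2, 0, 6, 0], [8.5, 0.2, 0, 7.7, 0], [8.5, 0.2, 0, 7.7, 0]]
  ],
  "newtons": 20
}}

```text
t: 9.45
tool_pos: [0.4797, 0.248, 0.0277]
tool_rot: [3.137, -0.131, -0.005]
contact_force: [0.5, 0.1, -0.1]
opening: 0.0849
grip_force: 0.0
```

Emit:
{"api": "servo_tool", "payload": {
  "increments": [
    [[7.5, 0, 0, 0, 0], [7, 0, 0, 0, 0], [6.6, 0, 0, 0, 0], [6.3, 0, 0, 0, 0], [6, 0, 0, 0, 0]]
  ]
}}

```text
t: 9.95
tool_pos: [0.4817, 0.2487, 0.0303]
tool_rot: [-3.138, 0.131, -0.003]
contact_force: [0.3, -0.1, 2.2]
opening: 0.0603
grip_force: 1.2
```

Emit:
{"api": "servo_tool", "payload": {
  "increments": [
    [[5.8, 0, 0, 0, 0], [5.6, 0, 0, 0, 0], [5.4, 0, 0, 0, 0], [5.2, 0, 0, 0, 0], [5.1, 0, 0, 0, 0]]
  ]
}}

```text
t: 10.45
tool_pos: [0.4808, 0.2484, 0.0292]
tool_rot: [3.139, -0.131, -0.001]
contact_force: [-0.5, 1.0, 2.5]
opening: 0.0513
grip_force: 1.6
```

Emit:
{"api": "servo_tool", "payload": {
  "increments": [
    [[5.0, 0, 0, 0, 0], [4.9, 0, 0, 0, 0], [4.8, 0, 0, 0, 0], [4.7, 0, 0, 0, 0], [4.6, 0, 0, 0, 0]]
  ]
}}

```text
t: 10.95
tool_pos: [0.4806, 0.2486, 0.0297]
tool_rot: [-3.139, 0.131, 0.002]
contact_force: [-3.6, -1.2, 7.4]
opening: 0.0463
grip_force: 10.6
```

Emit:
{"api": "servo_tool", "payload": {
  "increments": [
    [[4.55, 0, 0, 0, 0], [4.5, 0, 0, 0, 0], [4.45, 0, 0, 0, 0], [4.4, 0, 0, 0, 0]]
  ]
}}

```text
t: 11.35
tool_pos: [0.4805, 0.2488, 0.03]
tool_rot: [-3.139, 0.131, 0.003]
contact_force: [-5.8, -0.4, 10.3]
opening: 0.0439
grip_force: 13.3
```

Emit:
{"api": "servo_tool", "payload": {
  "increments": [
    [[4.35, 0, 0, 0, 0], [4.3, 0, 0, 0, 0], [4.25, 0, 0, 0, 0]]
  ]
}}

```text
t: 11.65
tool_pos: [0.4808, 0.2486, 0.0295]
tool_rot: [-3.139, 0.131, 0.0]
contact_force: [-0.9, 0.7, 2.6]
opening: 0.043
grip_force: 1.9
```

Emit:
{"api": "servo_tool", "payload": {
  "increments": [
    [[4.2, 0, 0, 0, 0], [4.15, 0, 0, 0, 0]]
  ]
}}

```text
t: 11.85
tool_pos: [0.4809, 0.2484, 0.0291]
tool_rot: [3.139, -0.131, -0.0]
contact_force: [-1.2, -0.3, 3.0]
opening: 0.0414
grip_force: 1.9
```

Emit:
{"api": "servo_tool", "payload": {
  "increments": [
    [[4.1, 0, 0, 0, 0], [4.05, 0, 0, 0, 0]]
  ]
}}

```text
t: 12.05
tool_pos: [0.4809, 0.2484, 0.0292]
tool_rot: [3.139, -0.131, -0.001]
contact_force: [-1.8, 0.1, 2.8]
opening: 0.0403
grip_force: 2.1
```

The force dropped from 13 N to 2 N, so the shell has cracked. I open, lift and look.

Emit:
{"api": "servo_tool", "payload": {
  "increments": [
    [[5, 0, 0, 0, 0], [6, 0, 0, 0, 0], [7, 0, 0, 0, 0], [8.5, 0, 0, 0, 0], [8.5, 0, 0, 0, 0]]
  ],
  "newtons": 25
}}

```text
t: 12.55
tool_pos: [0.481, 0.2484, 0.0293]
tool_rot: [3.139, -0.131, -0.0]
contact_force: [-0.4, 0.3, -0.0]
opening: 0.0847
grip_force: 0.0
```

Emit:
{"api": "servo_tool", "payload": {
  "increments": [
    [[8.5, 0, 0, -2, 0], [8.5, 0, 0, -5, 0], [8.5, 0, 0, -9, 0], [8.5, 0, 0, -14, 0], [8.5, 0, 0, -14, 0]]
  ]
}}

```text
t: 13.05
tool_pos: [0.4855, 0.2501, 0.1783]
tool_rot: [-3.133, 0.131, -0.022]
contact_force: [1.4, -0.2, 1.4]
opening: 0.085
grip_force: 0.0
```

Emit:
{"api": "servo_tool", "payload": {
  "increments": [
    [[5.6, 0, 0, 0, -8], [5.6, 0, 0, 0, -16], [5.6, 0, 0, 0, -24], [5.6, 0, 0, 0, -32], [5.6, 0, 0, 0, -40]]
  ]
}}

```text
t: 13.55
tool_pos: [0.4808, 0.2484, 0.1689]
tool_rot: [2.992, 0.959, -0.0]
contact_force: [-0.6, -0.5, 0.1]
opening: 0.0563
grip_force: 0.0
```

Emit:
{"api": "servo_tool", "payload": {
  "increments": [
    [[5.4, 0, 0, 0, -8], [5.4, 0, 0, 0, -16], [5.4, 0, 0, 0, -24], [5.4, 0, 0, 0, -32], [5.4, 0, 0, 0, -40]]
  ]
}}

```text
t: 14.05
tool_pos: [0.4809, 0.2484, 0.1689]
tool_rot: [-2.483, -1.924, 0.0]
contact_force: [-0.4, 0.3, -0.3]
opening: 0.0543
grip_force: 0.0
```

Emit:
{"api": "servo_tool", "payload": {
  "increments": [
    [[5.4, 0, 0, 0, -8], [5.4, 0, 0, 0, -10], [5.4, 0, 0, 0, -10], [5.4, 0, 0, 0, -10]]
  ]
}}

```text
t: 14.45
tool_pos: [0.4809, 0.2484, 0.169]
tool_rot: [-2.313, -2.126, 0.0]
contact_force: [-0.2, 0.5, 0.7]
opening: 0.0541
grip_force: 0.0
```

```bash
python3 - <<'E'
from h import *
o=ctrl.get_obs();d=grab('wrist');save('pics/w4.png',d);pickle.dump((o,d),open('w4.pkl','wb'))
T=R.from_rotvec(o['tool_rot']).as_matrix();p=np.array(o['tool_pos'])
print(o['t'],p,T.round(3)[:2],T.T@(np.array([.5646,.2412,p[2]])-p)*100)
E
```

```text
14.45 [0.4808701  0.24840938 0.1690304 ] [[ 0.084  0.996 -0.   ]
 [ 0.996 -0.084 -0.   ]] [-1.32904898e-02  8.40395895e+00 -2.06211497e-03]
```

View pics/w4.png

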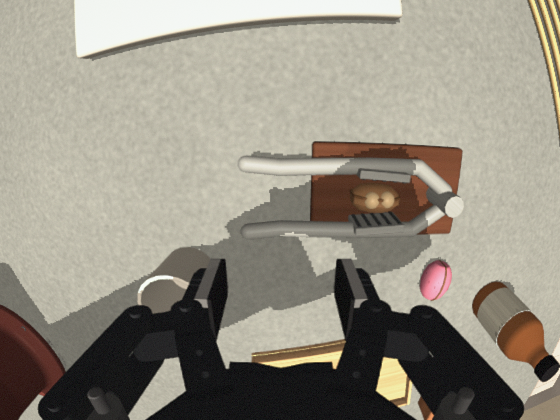

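The walnut is cracked with pale kernel showing, at (376,197), spanning x 350–401. Both handles have sprung open.

```bash
python3 - <<'E'
from h import *
o,d=pickle.load(open('w4.pkl','rb'));T=R.from_rotvec(o['tool_rot']).as_matrix();p=np.array(o['tool_pos'])
for q in((376,197),(350,198),(401,197)):
    w=wonz(d,o,*q,.028);print(w.round(4),(T.T@(w-p)*100).round(2))
E
```

```text
[0.5644 0.2418 0.028 ] [ 0.04  8.38 14.1 ]
[0.5408 0.2427 0.028 ] [-0.06  6.02 14.1 ]
[0.5882 0.2399 0.028 ] [ 0.06 10.77 14.1 ]
```

Emit:
{"api": "servo_tool", "payload": {
  "increments": [
    [[5.4, 0, 4, 2, 0], [5.4, 0, 8.4, 4, 0], [5.4, 0, 8.4, 6, 0], [5.4, 0, 8.4, 6, 0], [5.4, 0, 8.4, 6, 0]]
  ]
}}

```text
t: 15.0
tool_pos: [0.5641, 0.2414, 0.1089]
tool_rot: [-2.312, -2.126, 0.002]
contact_force: [-0.6, -0.1, 0.6]
opening: 0.0539
grip_force: 0.0
```

Emit:
{"api": "servo_tool", "payload": {
  "increments": [
    [[5.4, 0, 0, 2, 0], [5.4, 0, 0, 4, 0], [5.4, 0, 0, 6, 0], [5.4, 0, 0, 7.2, 0], [5.4, 0, 0, 7.2, 0]]
  ]
}}

```text
t: 15.5
tool_pos: [0.5635, 0.2415, 0.0367]
tool_rot: [-2.311, -2.127, 0.003]
contact_force: [-0.9, 0.1, 0.1]
opening: 0.0541
grip_force: 0.0
```

Emit:
{"api": "servo_tool", "payload": {
  "increments": [
    [[5.4, 0, 0, 0, 0], [4, 0, 0, 0, 0], [3, 0, 0, 0, 0], [3, 0, 0, 0, 0], [3, 0, 0, 0, 0]]
  ]
}}

```text
t: 16.0
tool_pos: [0.566, 0.2419, 0.0393]
tool_rot: [2.311, 2.126, 0.004]
contact_force: [-0.7, 1.0, 6.4]
opening: 0.0415
grip_force: 26.0
```

Emit:
{"api": "servo_tool", "payload": {
  "increments": [
    [[3, 0, 0, 0, 0], [3, 0, 0, -2, 0], [3, 0, 0, -5, 0], [3, 0, 0, -9, 0], [3, 0, 0, -13, 0]]
  ]
}}

```text
t: 16.5
tool_pos: [0.564, 0.2412, 0.168]
tool_rot: [-2.312, -2.126, 0.002]
contact_force: [1.2, 0.2, -0.6]
opening: 0.0411
grip_force: 25.5
```

Emit:
{"api": "servo_tool", "payload": {
  "increments": [
    [[3, -4, 0.6, 0, 0], [3, -9, 1.3, 0, 0], [3, -14, 2, 0, 0], [3, -18.5, 2.6, 0, 0], [3, -23, 3.3, 0, 0]]
  ]
}}

```text
t: 17.0
tool_pos: [0.578, 0.0076, 0.1674]
tool_rot: [2.312, 2.127, 0.0]
contact_force: [0.7, -0.9, 0.3]
opening: 0.0415
grip_force: 25.5
```

Emit:
{"api": "servo_tool", "payload": {
  "increments": [
    [[3, -5, 0.6, 0, 0], [3, -9.5, 1.3, 0, 0], [3, -14, 2, 0, 0], [3, -18.5, 2.6, 0, 0], [3, -23, 3.3, 0, 0]]
  ]
}}

```text
t: 17.5
tool_pos: [0.5918, -0.2243, 0.1673]
tool_rot: [2.312, 2.127, 0.0]
contact_force: [1.4, 0.0, -0.6]
opening: 0.0413
grip_force: 25.5
```

Emit:
{"api": "servo_tool", "payload": {
  "increments": [
    [[3, 0, 0, 1, 0], [3, 0, 0, 3, 0], [3, 0, 0, 5, 0], [3, 0, 0, 6, 0], [3, 0, 0, 6, 0]]
  ]
}}

```text
t: 18.0
tool_pos: [0.5907, -0.2212, 0.1049]
tool_rot: [-2.309, -2.125, 0.002]
contact_force: [-0.1, -0.1, -0.9]
opening: 0.041
grip_force: 25.5
```

```bash
python3 - <<'E'
from h import *
o=ctrl.get_obs();T=R.from_rotvec(o['tool_rot']).as_matrix();p=np.array(o['tool_pos'])
print(o['t'],p,T.T@(np.array([.5917,-.2229,.031])-p)*100,o['opening'],o['grip_force'])
E
```

```text
18.0 [ 0.59074083 -0.22117822  0.10486144] [-0.1770249   0.13984438  7.38532858] 0.04099181786260368 25.493921408851747
```

Emit:
{"api": "servo_tool", "payload": {
  "increments": [
    [[3, -0.1, 0.1, 2, 0], [3, -0.1, 0.1, 4, 0], [3, -0.1, 0.1, 5.5, 0], [3, -0.1, 0.1, 6.5, 0], [3, -0.1, 0.1, 7.1, 0]]
  ]
}}

```text
t: 18.5
tool_pos: [0.593, -0.2233, 0.0358]
tool_rot: [-2.312, -2.127, 0.0]
contact_force: [-0.2, 0.4, -0.5]
opening: 0.0412
grip_force: 25.5
```

Emit:
{"api": "servo_tool", "payload": {
  "increments": [
    [[3, 0, 0, 0.1, 0], [3, 0, 0, 0.2, 0], [3, 0, 0, 0.2, 0]]
  ]
}}

```text
t: 18.8
tool_pos: [0.5936, -0.2238, 0.0351]
tool_rot: [2.311, 2.126, 0.001]
contact_force: [0.0, -0.2, -0.1]
opening: 0.0412
grip_force: 25.5
```

Emit:
{"api": "servo_tool", "payload": {
  "increments": [
    [[3, 0, 0, 0.1, 0], [3, 0, 0, 0.2, 0], [3, 0, 0, 0.3, 0], [3, 0, 0, 0.3, 0]]
  ]
}}

```text
t: 19.2
tool_pos: [0.5933, -0.2237, 0.0323]
tool_rot: [2.312, 2.127, -0.0]
contact_force: [-1.6, 1.0, 5.2]
opening: 0.0412
grip_force: 26.0
```

Emit:
{"api": "servo_tool", "payload": {
  "increments": [
    [[5.2, 0, 0, 0, 0], [5.2, 0, 0, 0, 0], [5.2, 0, 0, 0, 0]]
  ]
}}

```text
t: 19.5
tool_pos: [0.5928, -0.2234, 0.0309]
tool_rot: [-2.312, -2.127, 0.0]
contact_force: [0.1, 0.0, 0.1]
opening: 0.052
grip_force: 0.0
```

Emit:
{"api": "servo_tool", "payload": {
  "increments": [
    [[5.2, 0, 0, -2, 0], [5.2, 0, 0, -6, 0], [5.2, 0, 0, -10, 0], [5.2, 0, 0, -14, 0], [5.2, -4, 0, -18, 0]]
  ]
}}

```text
t: 20.0
tool_pos: [0.5907, -0.2562, 0.2086]
tool_rot: [-2.308, -2.132, -0.002]
contact_force: [0.8, -0.7, -0.2]
opening: 0.0523
grip_force: 0.0
```

Emit:
{"api": "servo_tool", "payload": {
  "increments": [
    [[5.2, -8, 0, 0, 0], [5.2, -8, 0, 0, 0], [5.2, -8, 0, 0, 0], [5.2, -8, 0, 0, 0]]
  ]
}}

```text
t: 20.4
tool_pos: [0.583, -0.3386, 0.206]
tool_rot: [-2.312, -2.125, -0.0]
contact_force: [0.4, 0.3, -0.6]
opening: 0.0519
grip_force: 0.0
```

```bash
python3 - <<'E'
from h import *
d=grab('top');save('pics/top1.png',d);o=ctrl.get_obs();print(o['t'],o['tool_pos'],o['contact_force'])
E
```

```text
20.45 [ 0.58319331 -0.33784011  0.20587999] [-0.89917998 -0.04438225  0.18424936]
```

View pics/top1.png

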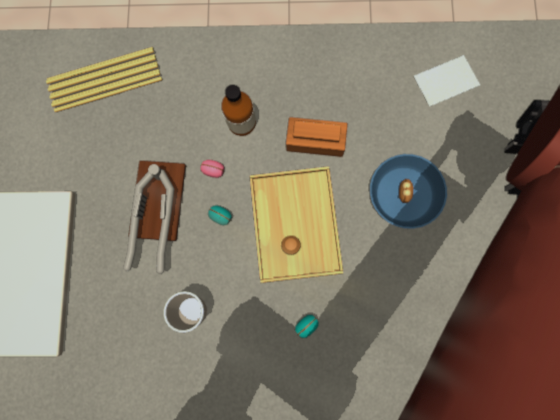

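The cracked walnut lies at (407,190), the bowl's centre. The handles are open and everything else is where it was.

```bash
python3 -c "
from station import ctrl
print(ctrl.finish_job())"
```

```text
the job is handed in; nothing more can be done
None
```

The walnut was cracked without crushing the kernel and set in the middle of the blue bowl, both handles are open again, the other items look unmoved in the last top view, and the job was handed in at about 20 s; no verdict came back.

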